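# Hold the ball tray level over the optical reader

## Task

Pick up the tray that has the steel ball lying in its pocket by its upright grip, keep it level so that the loose ball never leaves the pocket, and carry it to the optical reader. Finish while still holding it there: still and level, the ball over the middle of the reader's round window, the tray's underside about 6 cm above the window. Do not let the tray touch the reader, and leave the empty tray and the bottles and flask alone.

Things in the scene. Friction and masses are not known exactly. Their poses are not given: they have to be found in the camera images.
- ball_tray: blue two-pocket tray that carries the ball: plate 130 (x) x 70 (y) x 12 mm with a flat upright aluminium grip fin in the middle, 44 mm long along x, 14 mm thick along y, from the plate up to 70 mm above the underside; about 0.2 kg. Origin: centre of the underside, z up. Two round pockets with black floors, 32 mm across and 4 mm deep (floor 8 mm above the underside), lie on the x axis at x = +42 and -42 mm; the ball lies in the one at +x
- ball_tray_grip (a point): point in the ball tray's grip fin, 52 mm above the tray's underside, straight above its origin; squeeze the 14 mm thickness (along the tray's y) about here, from above. Axes as the tray's
- pocket (a point): where the ball's centre is when it lies centred in its pocket: x = +42 mm, y = 0, 20 mm above the ball tray's underside
- ball_center (a point): centre of the loose polished steel ball, 24 mm in diameter, about 56 g; it can roll about 7 mm off centre within its pocket and climbs out if the tray is tipped or jerked
- empty_tray: a second tray, same shape and colour, both pockets empty; a bystander. The two trays may stand in either order, left or right. Origin: centre of its underside
- reader: fixed low white reader housing, 96 x 96 mm, 35 mm high, standing on the worktop. Origin: centre of its underside
- window (a point): centre of the reader's upward-looking round window (dark ring 52 mm across, green glass 42 mm across) in the middle of its top face, 35 mm above the worktop
- reagent_blue: glass stoppered bottle with pale blue content, 58 x 58 x 114 mm, loose bystander; origin at the centre of its underside
- weighing_bottle: small lidded glass weighing bottle, 42 x 42 x 62 mm, loose bystander; origin at the centre of its underside
- flask: conical flask with black stopper and pink content, 68 x 68 x 130 mm, loose bystander; origin at the centre of its underside
Things that resemble listed ones, but are neither listed nor needed, are in the scene too. What is shaped like the ball_tray but turquoise is not meant.

How it is judged:
On the way:
1. the ball tray is lifted clear of the worktop with the ball in its pocket (height (world z) of ball_tray above 0.03 m and contact force between the fingers and ball_tray above 1 N and distance between ball_center and pocket below 0.012 m), for 0.2 s.
At the end, for the whole second after the job is handed in: The fingers hold the ball tray still (under 20 mm/s and 0.2 rad/s), tilted less than 0.1 rad, its underside 35 to 85 mm above the reader's window and not touching the reader; the ball lies in its pocket (within 12 mm of its centred place) and within 20 mm horizontally of the window's centre (horizontal distance between ball_center and window below 0.02 m and z of ball_tray in the frame of window between 0.035 and 0.085 m and angle between ball_tray's own z axis and vertical below 0.1 rad and distance between ball_center and pocket below 0.012 m and contact force between the fingers and ball_tray above 1 N and contact force between ball_tray and reader below 0.2 N and linear speed of ball_tray below 0.02 m/s and angular speed of ball_tray below 0.2 rad/s); the arm keeps its last pose, push and grip.
It fails at once if the ball leaves its pocket (distance between ball_center and pocket above 0.02 m).
It fails at once if the ball tray is tipped by more than 0.35 rad (angle between ball_tray's own z axis and vertical above 0.35 rad).
It fails at once if the ball tray touches the reader (contact force between ball_tray and reader above 0.5 N).
It fails at once if a bystander is moved by more than 20 mm (distance of any of empty_tray, reagent_blue, weighing_bottle, flask from where it was at the start of the episode above 0.02 m).
It also fails if it takes over 48 s, if anything falls off the work surface, if the arm or the gripper's body presses on something with over 40 N, if the wrist force passes 120 N, or if a joint passes its speed limit or range.

## Robot

A 6-joint arm with a two-finger parallel gripper is mounted at the origin on a cart in front of the work surface, level with it; the furniture and walls round the work are solid. World frame = base frame: x ahead of the robot, y to its left, z up, the work surface at z = 0. Lengths are in m, angles in rad, forces in N, time in s.
With the tool pointing down it reaches from about 0.375 to 0.9 m from the base axis. Payload 3.1 kg.
Tool frame: the origin (TCP) lies on the centre line of the jaws, within the pads' length; the fingertips stand 17 mm ahead of it and the grasp point (between the pads) lies 2 mm behind it; y points along the fingers, z is the direction in which the jaws open and shut, and the axes are right-handed (so a half turn about y gives the same grasp; the last joint's range is limited). The gripper opens to 85 mm and grips with 20 to 120 N. Pads are 22 mm wide; open, the fingers measure 114 mm over their backs; the gripper's body (76 mm by 85 mm) begins 54 mm behind the grasp point. The pads swing forward as they close: fully open they stand 13 mm farther back than shut.
Start: joints at [1.087, 0.527, 1.433, -0, 1.181, -0.178], TCP at [0.188, 0.596, 0.248] pointing down, gripper open.
Joint ranges: [-3.08, 3.08], [-0.75, 2.2], [0.22, 2.44], [-1.43, 4.57], [0, 2.65], [-2.85, 2.85]. Speed limits (rad/s): [2.79, 2.79, 3.14, 3.14, 3.14, 3.14].

## Interface

Orientations are given as a unit quaternion [x, y, z, w].
In Python, from station import manip gives the robot as it stands.
- The arm moves only by the shell command python3 -m handwheel 'ROWS' [FORCE]. ROWS is JSON, one flat list of numbers, 7 for each row, row after row: the shift along the tool's x, y, z in cm, then the turn, a rotation vector about the tool's x, y, z in rad, then the finger opening in cm, from 0 to 8.54. A call has 1 to 10 rows; each row is the pose to reach, as a shift and turn from the pose commanded when the call began, along the tool's axes at that moment; what a row does not reach only later rows make up. A row lasts 1/12 s, in which the tool goes at most 41.7 mm and 7.16 degrees, less where a joint would pass 70% of its speed; a pose out of reach is approached as far as the arm can. A call with a gripper value outside its range is refused whole. The fingers move at their own pace and stop on an object; FORCE is the grip in N (left out, the last holds). Time passes only in rows, so rows that repeat a pose let the fingers close. It gives the time, the measured TCP pose, the force and the opening at its end, in the units of the state.
- manip.sense(): the state, without advancing time (a new reading comes with each control period).
- manip.snapshot(name): name is "scene" or "top" or "wrist"; returns a dict with "frame" (420x560x3 uint8, red, green, blue), "depth" (420x560 float32, m along the optical axis (not along the pixel's ray), 0 where there is no reading), "camera_matrix" (3x3 intrinsics, pixels), "k1" (the pictures are not rectified: a ray, as slopes to the right and down, at radius r is drawn at 1 + k1 r^2 times it, then the intrinsics apply), "rvec" (rotation vector, rad) and "tvec" (3), from world to camera coordinates, as OpenCV has them. Camera axes: x right, y down, z forward; pixel columns grow to the right and rows downward; lengths in m; the calibration is good to about 2 mm. A picture is of the moment at which its call begins.
- manip.sign_off(): hands the job in, once; it reports no verdict.
The state is a dict: "t": time; "q": joint angles; "qd": joint speeds; "tau": joint torques, N m; "tcp_pos": TCP position; "tool_rot": TCP orientation; "force": force on the tool from outside, world axes, zero at the start; "ft_torque": the same for the moment, N m; "finger_gap": opening from 0.0 (shut) to 1.0 (fully open).
Only numpy, scipy, OpenCV 4.12 (cv2) and the standard library are available. Lean on these libraries where they do the work, as an engineer would, in place of code of your own. Each camera call takes 0.05 s, during which the arm holds its last target.

## Working session

There is one attempt and no reset: what is moved stays moved. The work goes in short steps, Python scripts to look and compute and a shell command to move; the robot and the scene stay as the last step left them, time stands still between calls to the robot, and variables do not carry over. Pictures are saved under pics/ and viewed, and the job is handed in when it is done.

```bash
ls; mkdir -p pics; cat > h.py <<'E'
import numpy as np, cv2
from station import manip
from scipy.spatial.transform import Rotation as R
def ray(s,u,v):
    K=np.array(s["camera_matrix"]);k=s["k1"]
    d=np.array([(u-K[0,2])/K[0,0],(v-K[1,2])/K[1,1]])
    p=cv2.undistortPoints(np.array([[[u,v]]],float),K,np.array([k,0,0,0.]))[0,0]
    Rm=cv2.Rodrigues(np.array(s["rvec"],float))[0];t=np.array(s["tvec"],float).ravel()
    return -Rm.T@t, Rm.T@np.array([p[0],p[1],1.])
def onz(s,u,v,z):
    c,d=ray(s,u,v);return c+d*(z-c[2])/d[2]
def dep(s,u,v):
    c,d=ray(s,u,v);return c+d*s["depth"][int(round(v)),int(round(u))]
def save(s,n):
    cv2.imwrite("pics/"+n+".png",cv2.cvtColor(s["frame"],cv2.COLOR_RGB2BGR))
E
python3 - <<'E'
from h import *
import pickle
for n in ["scene","top","wrist"]:
    s=manip.snapshot(n);save(s,n+"0");pickle.dump(s,open(n+"0.pkl","wb"))
    c,d=ray(s,280,210);print(n,c,d)
print(manip.sense())
E
```

```text
pics
scene [-0.26709739 -0.98001528  0.59694268] [ 0.59864479  0.69701297 -0.39482293]
top [ 0.31350972 -0.05827639  1.4761718 ] [ 0.13858798  0.00891712 -0.99033354]
wrist [0.11666307 0.61799416 0.37385328] [ 0.28105458 -0.0914383  -0.95532918]
{'t': 0.15, 'q': array([ 1.08650540e+00,  5.28259732e-01,  1.43363068e+00,  3.40278261e-05,
        1.18141853e+00, -1.78495135e-01]), 'qd': array([-0.00084453, -0.00066009, -0.00239858, -0.00171609, -0.00209315,
        0.00112139]), 'tau': array([ 7.08591033e-04, -4.42746055e+01, -1.78276634e+01, -2.58979717e-04,
        5.60257540e-03, -6.99745669e-06]), 'tcp_pos': array([0.18786496, 0.59553617, 0.24754682]), 'tool_rot': array([ 0.69942679, -0.10790682,  0.10749092, -0.69828646]), 'force': array([-0.24587168, -0.09589999,  0.64131222]), 'ft_torque': array([-0.00422137,  0.02138084,  0.00236936]), 'finger_gap': 0.9992226441256552}
```

View pics/top0.png

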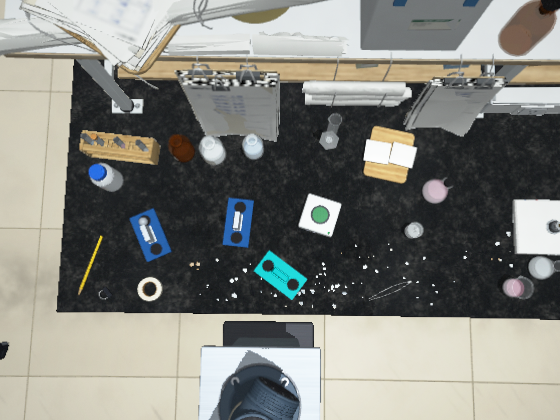

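View pics/scene0.png

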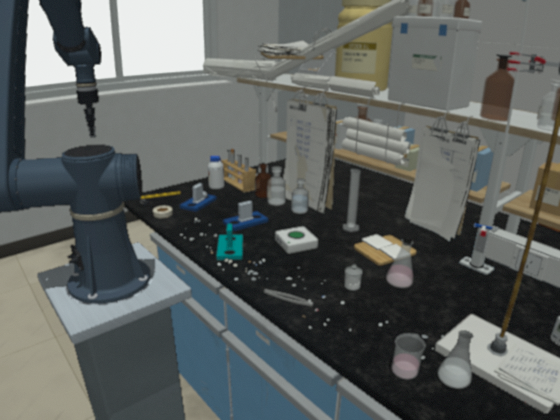

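View pics/wrist0.png

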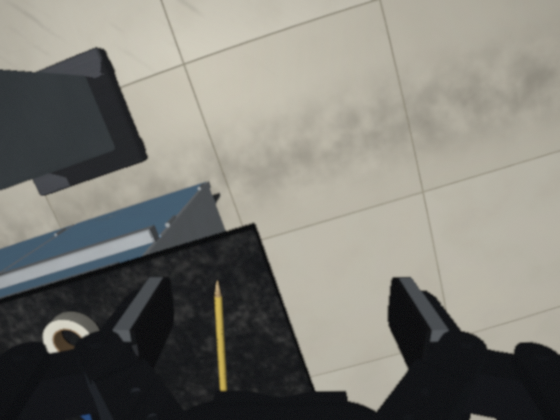

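Candidates (top picture): blue tray at (150,235), blue tray at (238,223), turquoise tray at (280,275), which is not meant. Next, a close crop of the two blue ones.

```bash
python3 - <<'E'
from h import *
import pickle
s=pickle.load(open("top0.pkl","rb"))
f=cv2.cvtColor(s["frame"],cv2.COLOR_RGB2BGR)
a=cv2.resize(f[190:270,120:320],(800,320),interpolation=cv2.INTER_CUBIC)
t=pickle.load(open("scene0.pkl","rb"));g=cv2.cvtColor(t["frame"],cv2.COLOR_RGB2BGR)
b=cv2.resize(g[175:240,170:330],(640,260),interpolation=cv2.INTER_CUBIC)
b=cv2.copyMakeBorder(b,0,0,0,160,0)
cv2.imwrite("pics/crop0.png",np.vstack([a,b]))
for n,u,v,z in [("trayA",150,235,.012),("trayB",238,223,.012),("reader",320,214,.035),("turq",280,275,.012),("wb",253,147,.06),("clear",414,230,.06),("flask",435,190,.1),("cyl",330,130,.0)]:
    print(n,onz(s,u,v,z).round(3),dep(s,u,v).round(3))
E
```

```text
trayA [0.444 0.308 0.012] [0.441 0.298 0.053]
trayB [0.481 0.069 0.012] [0.474 0.064 0.072]
reader [ 0.506 -0.153  0.035] [ 0.506 -0.154  0.033]
turq [ 0.341 -0.048  0.012] [ 0.34  -0.048  0.07 ]
wb [0.682 0.03  0.06 ] [0.677 0.029 0.08 ]
clear [ 0.464 -0.4    0.06 ] [ 0.464 -0.4    0.057]
flask [ 0.564 -0.446  0.1  ] [ 0.57  -0.454  0.07 ]
cyl [ 0.75  -0.183  0.   ] [ 0.708 -0.171  0.142]
```

View pics/crop0.png

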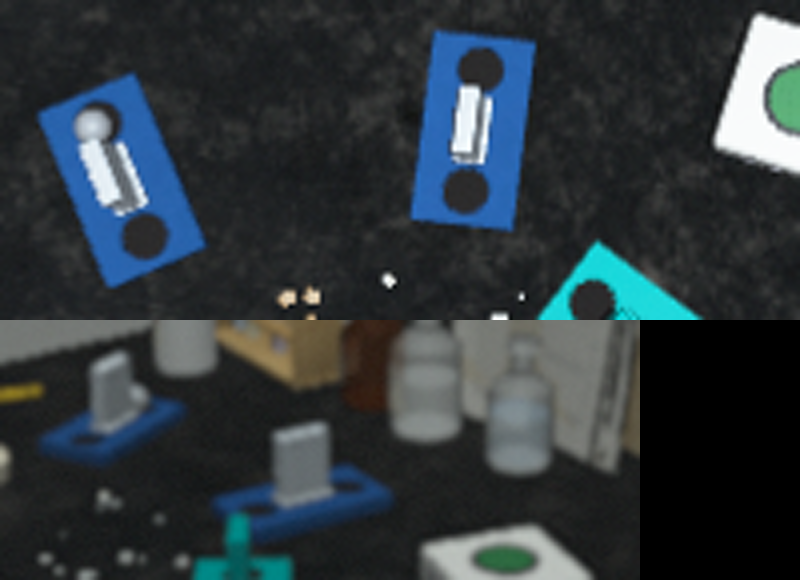

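The crop shows the ball in the upper pocket of the left blue tray (ball at about (143,221) in the top picture); both pockets of the tray at (238,223) are empty. The left tray is the target, with its +x end toward the ball. Next I measure.

```bash
cat >> h.py <<'E'
def meas(s,box,z=.012):
    u0,v0,u1,v1=box
    h=cv2.cvtColor(s["frame"],cv2.COLOR_RGB2HSV)
    m=cv2.inRange(h,(100,120,60),(125,255,255));mm=np.zeros_like(m);mm[v0:v1,u0:u1]=m[v0:v1,u0:u1]
    cs,_=cv2.findContours(mm,cv2.RETR_EXTERNAL,cv2.CHAIN_APPROX_NONE)
    c=max(cs,key=cv2.contourArea);hull=cv2.convexHull(c)[:,0]
    P=np.array([onz(s,*p,z)[:2] for p in hull],np.float32)
    return cv2.minAreaRect(P*1000),cv2.boxPoints(cv2.minAreaRect(P*1000))
def tool():
    st=manip.sense();return np.array(st["tcp_pos"]),R.from_quat(st["tool_rot"]),st
E
python3 - <<'E'
from h import *
import pickle
s=pickle.load(open("top0.pkl","rb"))
for b in [(110,190,190,270),(205,190,270,260)]:
    r,bp=meas(s,b);print(r);print(bp.round(0).tolist())
print("ball",onz(s,143.2,221,.02).round(4))
h=cv2.cvtColor(s["frame"],cv2.COLOR_RGB2HSV)
g=cv2.inRange(h,(50,100,50),(85,255,255));g[:190]=0;g[240:]=0;g[:,:300]=0;g[:,345:]=0
m=cv2.moments(g,True);u,v=m["m10"]/m["m00"],m["m01"]/m["m00"];print("win",u,v,m["m00"],onz(s,u,v,.035).round(4))
p,Rt,st=tool();print(p,Rt.as_matrix().round(3))
E
```

```text
((445.94036865234375, 308.20172119140625), (133.2604217529297, 74.29202270507812), 24.615427017211914)
[[370.0, 314.0], [401.0, 247.0], [522.0, 302.0], [491.0, 370.0]]
((483.7047424316406, 70.06175231933594), (72.62467956542969, 133.1383819580078), 84.49413299560547)
[[414.0, 40.0], [546.0, 28.0], [553.0, 100.0], [421.0, 113.0]]
ball [0.4815 0.326  0.02  ]
win 319.8268156424581 214.5195530726257 179.0 [ 0.5045 -0.153   0.035 ]
[0.18786496 0.59553617 0.24754682] [[ 0.954 -0.001  0.301]
 [-0.301 -0.002  0.954]
 [-0.    -1.    -0.002]]
```

Left tray: centre (0.446, 0.308), x axis at 24.6°. The ball's ray agrees with the +x pocket to about 3 mm. The window is at (0.5045, -0.153). Now I go to a hover over the tray, turning the jaws -0.735 about tool y.

```bash
python3 -m handwheel '[1.5,0.3,-0.9,0,-0.06,0,8.5, 4,1,-2.4,0,-0.14,0,8.5, 7,1.8,-4.1,0,-0.24,0,8.5, 10,2.6,-5.9,0,-0.34,0,8.5, 13,3.4,-7.7,0,-0.44,0,8.5, 16,4.2,-9.5,0,-0.54,0,8.5, 19,5,-11.2,0,-0.62,0,8.5, 22,5.8,-13,0,-0.68,0,8.5, 24.5,6.4,-14.5,0,-0.72,0,8.5, 26,6.8,-15.4,0,-0.735,0,8.5]' 
python3 - <<'E'
from h import *
p,Rt,st=tool();d=np.array([.446,.308,.16])-p
print(p,"shift cm",(Rt.inv().apply(d)*100).round(2),Rt.as_matrix().round(3),st["q"].round(2))
z=Rt.as_matrix()[:,2];print("jaw yaw",np.degrees(np.arctan2(z[1],z[0])))
E
```

```text
t: 0.98
tcp_pos: [0.3913, 0.3684, 0.1795]
tool_rot: [0.691, 0.15, -0.151, -0.691]
force: [0.7, 0.2, 0.2]
finger_gap: 0.992
[0.39134519 0.36836304 0.17948053] shift cm [ 2.46  1.95 -7.76] [[ 0.91  -0.001 -0.416]
 [ 0.416 -0.001  0.91 ]
 [-0.001 -1.    -0.001]] [ 0.55  0.51  1.72 -0.    0.92 -1.45]
jaw yaw 114.55301711974089
```

```bash
python3 -m handwheel '[0.8,0.6,-2.5,0,0,0,8.5, 1.6,1.3,-5,0,0,0,8.5, 2.2,1.8,-7,0,0,0,8.5, 2.46,1.95,-7.76,0,0,0,8.5, 2.46,1.95,-7.76,0,0,0,8.5, 2.46,1.95,-7.76,0,0,0,8.5]' 
python3 - <<'E'
from h import *
import pickle
for n in ["wrist","top"]:
    s=manip.snapshot(n);save(s,n+"1");pickle.dump(s,open(n+"1.pkl","wb"))
print(tool()[0])
E
```

```text
t: 1.48
tcp_pos: [0.444, 0.3107, 0.1608]
tool_rot: [-0.691, -0.15, 0.151, 0.691]
force: [-0.2, 0.0, -0.1]
finger_gap: 0.995
[0.4434649  0.31136782 0.16102929]
```

View pics/wrist1.png

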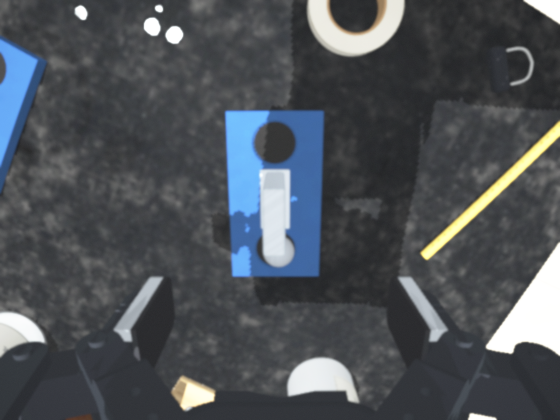

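View pics/top1.png

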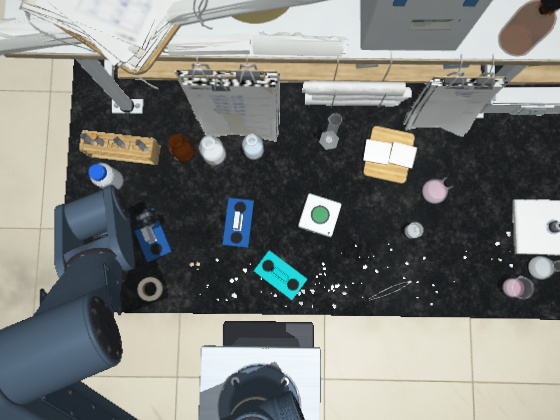

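The wrist view shows the tray at about (275,193), nearly upright in the picture, with the ball at (278,250) and the fin at (275,212). The jaws sit at x of about 280, straddling it. I measure the tray from this view too.

```bash
python3 - <<'E'
from h import *
import pickle
s=pickle.load(open("wrist1.pkl","rb"))
r,bp=meas(s,(210,100,340,290));print(r,bp.round().tolist())
g=[np.round(onz(s,u,v,.07),4) for u,v in [(261,170),(290,170),(286,254),(263,254)]];print("fin top?",g)
c=np.array(r[0])/1000
p,Rt,st=tool();print(p)
for z in [.08,.05]: print("shift cm",(Rt.inv().apply(np.array([*c,z])-p)*100).round(2))
zz=Rt.as_matrix()[:,2];print("jaw yaw",np.degrees(np.arctan2(zz[1],zz[0])),Rt.as_matrix().round(4)[:,1])
E
```

```text
((446.9218444824219, 306.0252685546875), (131.52346801757812, 71.41402435302734), 24.61946678161621) [[372.0, 311.0], [402.0, 246.0], [522.0, 301.0], [492.0, 366.0]]
fin top? [array([0.4195, 0.2858, 0.07  ]), array([0.4124, 0.3014, 0.07  ]), array([0.4622, 0.3217, 0.07  ]), array([0.4682, 0.3085, 0.07  ])]
[0.4434649  0.31136782 0.16102929]
shift cm [ 0.09  8.1  -0.63]
shift cm [ 0.09 11.1  -0.63]
jaw yaw 114.6513133582631 [-3.e-04  3.e-04 -1.e+00]
```

```bash
python3 -m handwheel '[0,0.8,-0.2,0,0,0,6, 0.1,2,-0.5,0,0,0,6, 0.1,3.5,-0.5,0,0,0,5, 0.1,5,-0.5,0,0,0,5, 0.1,6.5,-0.5,0,0,0,5, 0.1,7.5,-0.5,0,0,0,5, 0.1,8,-0.5,0,0,0,5, 0.1,8,-0.5,0,0,0,5, 0.1,8,-0.5,0,0,0,5, 0.1,8,-0.5,0,0,0,5]' 
python3 - <<'E'
from h import *
import pickle
for n in ["wrist"]:
    s=manip.snapshot(n);save(s,n+"2");pickle.dump(s,open(n+"2.pkl","wb"))
r,bp=meas(s,(150,20,400,400));print(r)
p,Rt,st=tool();print(p,st["q"].round(2))
print((Rt.inv().apply(np.array([.4465,.307,.05])-p)*100).round(2))
E
```

```text
t: 2.42
tcp_pos: [0.4477, 0.3068, 0.0814]
tool_rot: [-0.691, -0.151, 0.15, 0.691]
force: [0.3, 0.2, 0.8]
finger_gap: 0.584
((446.98748779296875, 305.75799560546875), (131.12217712402344, 71.27801513671875), 24.577354431152344)
[0.44786567 0.30674475 0.08158632] [ 0.39  0.67  1.77  0.    0.7  -1.61]
[-0.12  3.16  0.08]
```

View pics/wrist2.png

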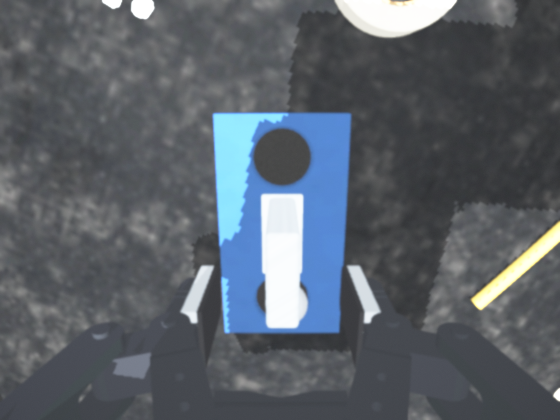

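The fin (x about 282) is centred between the jaws (198 to 362), and both views agree to about 2 mm. I go down and close gently.

```bash
python3 -m handwheel '[0,0.5,0,0,0,0,5, -0.1,1.2,0,0,0,0,5, -0.1,2,0,0,0,0,4, -0.1,2.7,0,0,0,0,4, -0.1,3.1,0,0,0,0,3.5, -0.1,3.1,0,0,0,0,3, -0.1,3.1,0,0,0,0,2.5, -0.1,3.1,0,0,0,0,2.2, -0.1,3.1,0,0,0,0,2, -0.1,3.1,0,0,0,0,1.8]' 30
python3 - <<'E'
from h import *
p,Rt,st=tool();print(p,st["finger_gap"],st["force"])
E
```

```text
t: 3.3
tcp_pos: [0.4467, 0.3061, 0.0501]
tool_rot: [-0.691, -0.151, 0.15, 0.691]
force: [0.5, 0.5, 0.7]
finger_gap: 0.213
[0.44669756 0.30611066 0.05013459] 0.21252003544939546 [0.54525333 0.53893942 0.71020056]
```

```bash
python3 -m handwheel '[0,0,0,0,0,0,1.6, 0,0,0,0,0,0,1.5, 0,0,0,0,0,0,1.4, 0,0,0,0,0,0,1.3, 0,0,0,0,0,0,1.0, 0,0,0,0,0,0,0.6, 0,0,0,0,0,0,0.6, 0,0,0,0,0,0,0.4, 0,0,0,0,0,0,0.4, 0,0,0,0,0,0,0.4]' 50
python3 - <<'E'
from h import *
s=manip.snapshot("wrist");save(s,"wrist3")
p,Rt,st=tool();print(p,st["finger_gap"]*85.4,st["force"])
E
```

```text
t: 4.13
tcp_pos: [0.4465, 0.3063, 0.0502]
tool_rot: [-0.691, -0.151, 0.15, 0.691]
force: [-1.1, 1.4, 6.0]
finger_gap: 0.159
[0.44655916 0.30630571 0.05018973] 13.472786796778896 [-1.40145344  2.75950624  5.39018911]
```

View pics/wrist3.png

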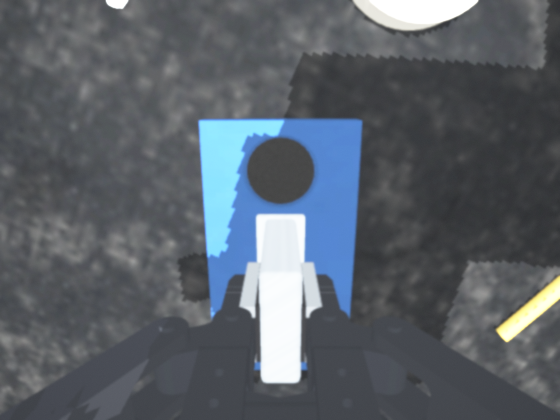

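Gripped at 13.5 mm on the fin, between the pads at (250-312, 290). I lift slowly.

```bash
python3 -m handwheel '[0,-0.05,0,0,0,0,0.4, 0,-0.2,0,0,0,0,0.4, 0,-0.5,0,0,0,0,0.4, 0,-0.9,0,0,0,0,0.4, 0,-1.4,0,0,0,0,0.4, 0,-1.9,0,0,0,0,0.4, 0,-2.4,0,0,0,0,0.4, 0,-2.8,0,0,0,0,0.4, 0,-3,0,0,0,0,0.4, 0,-3.1,0,0,0,0,0.4]' 60
python3 - <<'E'
from h import *
s=manip.snapshot("scene");save(s,"scene4")
f=cv2.cvtColor(s["frame"],cv2.COLOR_RGB2BGR)
cv2.imwrite("pics/scene4c.png",cv2.resize(f[150:260,130:330],(800,440),interpolation=cv2.INTER_CUBIC))
p,Rt,st=tool();print(p,st["finger_gap"]*85.4,st["force"],Rt.as_matrix()[:,1])
E
```

```text
t: 5.02
tcp_pos: [0.4467, 0.3061, 0.0814]
tool_rot: [-0.691, -0.151, 0.15, 0.691]
force: [-0.3, 0.1, -2.5]
finger_gap: 0.157
[0.4466242  0.3060863  0.08134523] 13.356884531467841 [ 0.52339942 -1.29108452 -2.90089571] [ 7.68783147e-04  3.00983545e-04 -9.99999659e-01]
```

View pics/scene4c.png

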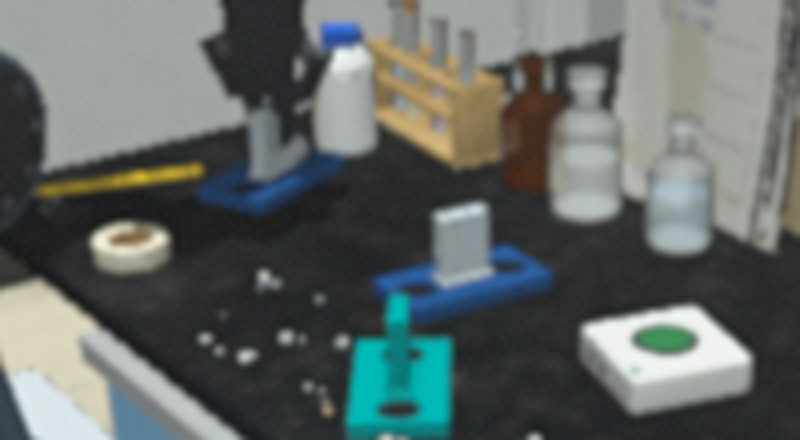

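The tray is lifted and level, and the ball is visible behind the fin at crop (290,155). I continue up.

```bash
python3 -m handwheel '[0,-0.2,0,0,0,0,0.4, 0,-0.7,0,0,0,0,0.4, 0,-1.5,0,0,0,0,0.4, 0,-2.5,0,0,0,0,0.4, 0,-3.6,0,0,0,0,0.4, 0,-4.7,0,0,0,0,0.4, 0,-5.8,0,0,0,0,0.4, 0,-6.8,0,0,0,0,0.4, 0,-7.5,0,0,0,0,0.4, 0,-7.9,0,0,0,0,0.4]'
python3 - <<'E'
from h import *
p,Rt,st=tool();print(p,st["finger_gap"]*85.4,st["force"],st["q"].round(2))
W=np.array([.5045,-.153]);a=np.radians(24.6)
c=W-.042*np.array([np.cos(a),np.sin(a)])
print(c,(Rt.inv().apply(np.array([*c,p[2]])-p)*100).round(2))
E
```

```text
t: 5.9
tcp_pos: [0.447, 0.3062, 0.1615]
tool_rot: [-0.691, -0.151, 0.15, 0.691]
force: [0.5, 0.4, -2.3]
finger_gap: 0.153
[0.44697535 0.30624068 0.16145963] 13.06979279862313 [ 0.47667782  0.40879678 -2.33369869] [ 0.39  0.54  1.73  0.    0.88 -1.61]
[ 0.46631208 -0.17048379] [-1.808e+01 -4.000e-02 -4.415e+01]
```

```bash
python3 -m handwheel '[-0.08,0,-0.19,0,0,0,0.4, -0.27,0,-0.65,0,0,0,0.4, -0.57,0,-1.39,0,0,0,0.4, -0.99,0,-2.41,0,0,0,0.4, -1.52,0,-3.7,0,0,0,0.4, -2.08,0,-5.09,0,0,0,0.4, -2.73,0,-6.66,0,0,0,0.4, -3.41,0,-8.33,0,0,0,0.4, -4.09,0,-10,0,0,0,0.4, -4.78,0,-11.66,0,0,0,0.4]'
python3 -m handwheel '[-0.68,0,-1.67,0,0,0,0.4, -1.36,0,-3.33,0,0,0,0.4, -2.05,0,-5,0,0,0,0.4, -2.73,0,-6.66,0,0,0,0.4, -3.41,0,-8.33,0,0,0,0.4, -4.09,0,-10,0,0,0,0.4, -4.78,0,-11.66,0,0,0,0.4, -5.4,0,-13.2,0,0,0,0.4, -5.95,0,-14.55,0,0,0,0.4, -6.4,0,-15.6,0,0,0,0.4]'
python3 -m handwheel '[-0.3,0,-0.75,0,0,0,0.4, -0.5,0,-1.2,0,0,0,0.4, -0.6,0,-1.4,0,0,0,0.4, -0.6,0,-1.45,0,0,0,0.4]'
python3 - <<'E'
from h import *
for n in ["scene","top"]:
    s=manip.snapshot(n);save(s,n+"5")
    f=cv2.cvtColor(s["frame"],cv2.COLOR_RGB2BGR)
    if n=="scene":cv2.imwrite("pics/scene5c.png",cv2.resize(f[120:270,150:350],(800,600),interpolation=cv2.INTER_CUBIC))
p,Rt,st=tool();print(p,st["finger_gap"]*85.4,st["force"],st["q"].round(2))
c=np.array([.4663,-.1705])
print((Rt.inv().apply(np.array([*c,p[2]])-p)*100).round(2),Rt.as_matrix()[:,1])
E
```

```text
t: 6.73
tcp_pos: [0.451, 0.1782, 0.1593]
tool_rot: [0.691, 0.15, -0.151, -0.691]
force: [0.1, 0.7, -2.7]
finger_gap: 0.153
t: 7.57
tcp_pos: [0.4576, 0.0096, 0.1594]
tool_rot: [-0.691, -0.15, 0.15, 0.691]
force: [0.1, -0.3, -3.2]
finger_gap: 0.155
t: 7.9
tcp_pos: [0.4585, -0.0044, 0.1597]
tool_rot: [-0.691, -0.15, 0.151, 0.691]
force: [0.8, -0.4, -1.9]
finger_gap: 0.156
[ 0.45859647 -0.00382246  0.15974839] 13.267575304165689 [ 0.054223    0.15061165 -2.2600498 ] [-0.25  0.46  1.93  0.    0.76 -2.25]
[ -6.24  -0.   -15.48] [-3.41357141e-04  2.28229533e-04 -9.99999916e-01]
```

View pics/scene5c.png

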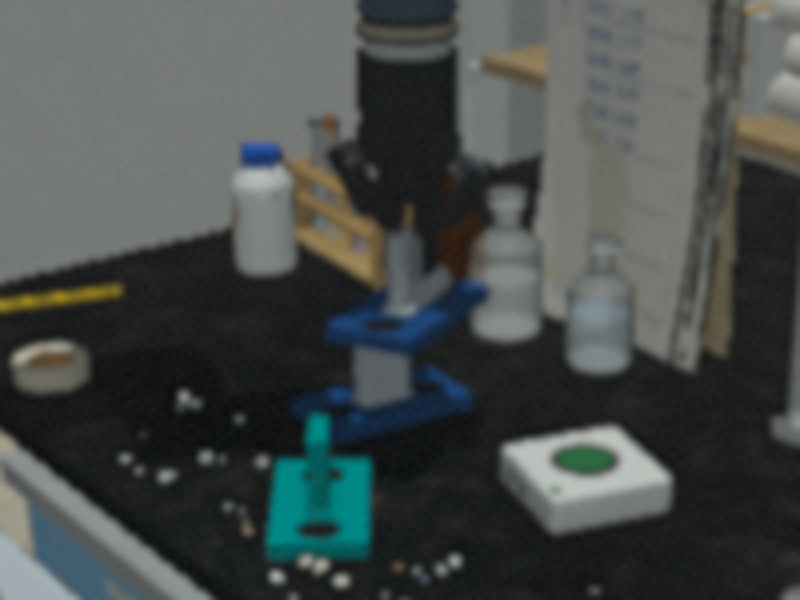

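Tray held level above the empty tray with clear height (fin top at crop (380,345) below the plate); the ball is still behind the fin. I continue with the remaining 16.7 cm.

```bash
python3 -m handwheel '[-0.07,0,-0.19,0,0,0,0.4, -0.26,0,-0.65,0,0,0,0.4, -0.56,0,-1.39,0,0,0,0.4, -0.97,0,-2.41,0,0,0,0.4, -1.5,0,-3.7,0,0,0,0.4, -2.06,0,-5.1,0,0,0,0.4, -2.62,0,-6.5,0,0,0,0.4, -3.18,0,-7.9,0,0,0,0.4, -3.74,0,-9.3,0,0,0,0.4, -4.3,0,-10.65,0,0,0,0.4]'
python3 -m handwheel '[-0.5,0,-1.3,0,0,0,0.4, -1,0,-2.5,0,0,0,0.4, -1.4,0,-3.5,0,0,0,0.4, -1.7,0,-4.2,0,0,0,0.4, -1.85,0,-4.6,0,0,0,0.4, -1.94,0,-4.8,0,0,0,0.4, -1.94,0,-4.83,0,0,0,0.4, -1.94,0,-4.83,0,0,0,0.4]'
python3 - <<'E'
from h import *
import pickle
for n in ["scene","top","wrist"]:
    s=manip.snapshot(n);save(s,n+"6");pickle.dump(s,open(n+"6.pkl","wb"))
    f=cv2.cvtColor(s["frame"],cv2.COLOR_RGB2BGR)
    if n=="scene":cv2.imwrite("pics/scene6c.png",cv2.resize(f[150:270,210:370],(800,600),interpolation=cv2.INTER_CUBIC))
    if n=="top":cv2.imwrite("pics/top6c.png",cv2.resize(f[160:280,230:390],(800,600),interpolation=cv2.INTER_CUBIC))
p,Rt,st=tool();print(p,st["finger_gap"]*85.4,st["force"],st["q"].round(2))
c=np.array([.4663,-.1705])
print((Rt.inv().apply(np.array([*c,.146])-p)*100).round(2),Rt.as_matrix()[:,1])
E
```

```text
t: 8.83
tcp_pos: [0.4641, -0.1207, 0.1598]
tool_rot: [0.691, 0.15, -0.15, -0.691]
force: [0.8, -0.7, -2.6]
finger_gap: 0.157
t: 9.5
tcp_pos: [0.4662, -0.1704, 0.1597]
tool_rot: [-0.691, -0.151, 0.151, 0.691]
force: [0.4, 1.0, -2.4]
finger_gap: 0.157
[ 0.46633968 -0.17013544  0.15979546] 13.348224332403477 [-0.118991   -0.04329052 -3.24365788] [-0.58  0.49  1.84  0.    0.81 -2.58]
[-0.02  1.38 -0.03] [-3.65697392e-04  3.65102914e-04 -9.99999866e-01]
```

View pics/scene6c.png

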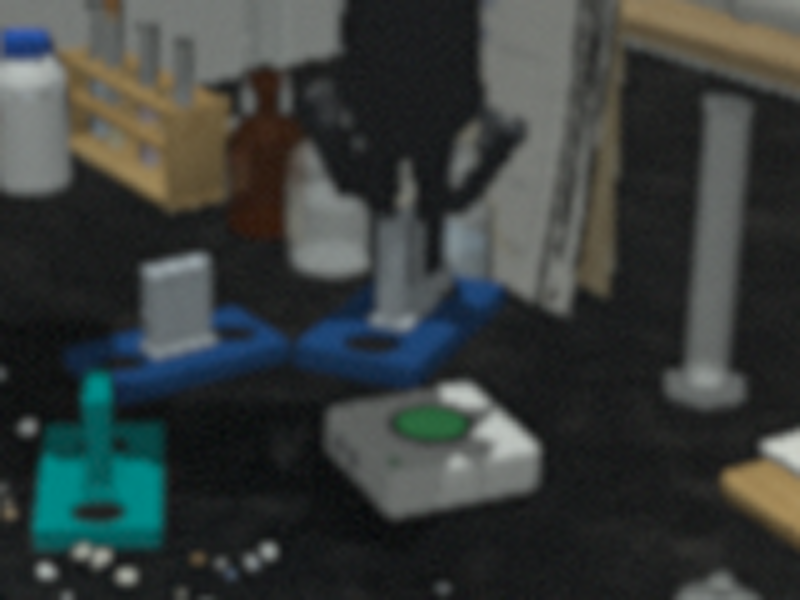

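View pics/top6c.png

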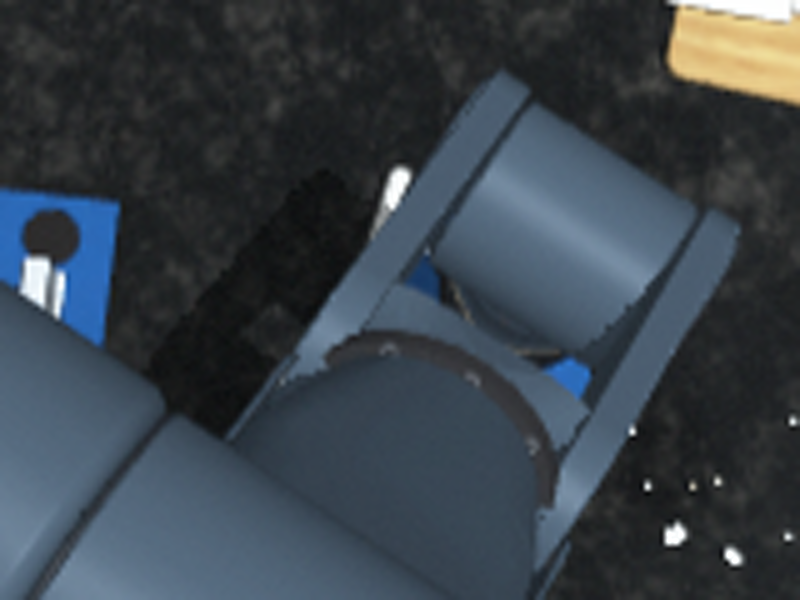

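View pics/wrist6.png

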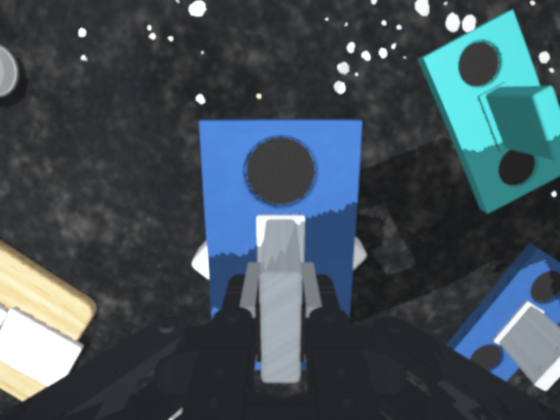

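The tray sits in the hand exactly as before the lift (wrist view: pocket (281,171), plate top edge y=120). In the scene crop the ball shows at about (435,285), behind the fin. I lower 1.4 cm, then check the ball against the window by ray.

```bash
python3 -m handwheel '[0,0.1,0,0,0,0,0.4, 0,0.3,0,0,0,0,0.4, 0,0.6,0,0,0,0,0.4, 0,0.9,0,0,0,0,0.4, 0,1.2,0,0,0,0,0.4, 0,1.35,0,0,0,0,0.4, 0,1.4,0,0,0,0,0.4, 0,1.4,0,0,0,0,0.4, 0,1.4,0,0,0,0,0.4, 0,1.4,0,0,0,0,0.4]'
python3 -m handwheel '[0,0,0,0,0,0,0.4, 0,0,0,0,0,0,0.4, 0,0,0,0,0,0,0.4, 0,0,0,0,0,0,0.4, 0,0,0,0,0,0,0.4, 0,0,0,0,0,0,0.4]'
python3 - <<'E'
from h import *
import pickle
s=manip.snapshot("scene");pickle.dump(s,open("scene7.pkl","wb"))
f=cv2.cvtColor(s["frame"],cv2.COLOR_RGB2BGR)
cv2.imwrite("pics/scene7c.png",cv2.resize(f[180:240,260:340],(800,600),interpolation=cv2.INTER_CUBIC))
p,Rt,st=tool();print(p,st["finger_gap"]*85.4,st["force"],abs(st["qd"]).max())
c=p[:2]+.042*np.array([np.cos(np.radians(24.6)),np.sin(np.radians(24.6))]);print("expected ball",c)
K=np.array(s["camera_matrix"]);
for P in [[*c,p[2]-.05+.02],[.5045,-.153,.035],[*(p[:2]),p[2]+.02],[*(p[:2]),p[2]-.05]]:
    print(cv2.projectPoints(np.array([P]),np.array(s["rvec"],float),np.array(s["tvec"],float),K,np.array([s["k1"],0,0,0.]))[0].ravel())
h=cv2.cvtColor(s["frame"],cv2.COLOR_RGB2HSV);g=cv2.inRange(h,(50,80,40),(85,255,255));g[:,:270]=0;g[:210]=0;g[:,340:]=0
m=cv2.moments(g,True);u,v=m["m10"]/m["m00"],m["m01"]/m["m00"];print("win px",u,v,onz(s,u,v,.035))
E
```

```text
t: 10.48
tcp_pos: [0.4666, -0.1709, 0.1459]
tool_rot: [0.691, 0.151, -0.151, -0.691]
force: [0.0, 0.3, -2.1]
finger_gap: 0.156
t: 10.98
tcp_pos: [0.4665, -0.1708, 0.1458]
tool_rot: [0.691, 0.151, -0.151, -0.691]
force: [0.1, 0.6, -2.3]
finger_gap: 0.161
[ 0.46649864 -0.17080619  0.14583096] 13.234562763618683 [ 0.38666222 -0.10080206 -3.13552844] 0.0017326715995088003
expected ball [ 0.50468655 -0.1533224 ]
[296.46151222 208.79693046]
[295.55008824 234.19014424]
[290.93733531 197.3046304 ]
[290.35385998 220.67652496]
win px 295.8888888888889 234.30864197530863 [ 0.50474958 -0.15419965  0.035     ]
```

View pics/scene7c.png

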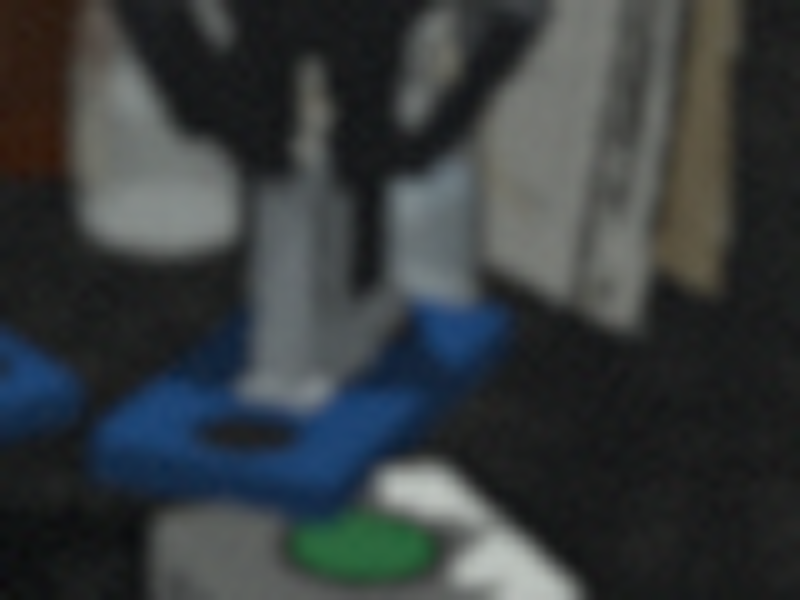

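```bash
python3 - <<'E'
from h import *
import pickle
s=pickle.load(open("scene7.pkl","rb"))
c=np.array([.4665,-.1708,.0958]);a=np.radians(24.6);Rz=np.array([[np.cos(a),-np.sin(a),0],[np.sin(a),np.cos(a),0],[0,0,1]])
for v in range(206,218,2):
    print(v,[tuple((1000*(Rz.T@(dep(s,u,v)-c))).round().astype(int)) for u in range(290,304,2)])
print(s["frame"][206:218:2,290:304:2].mean(2).round())
E
```

```text
206 [(np.int64(-22), np.int64(-7), np.int64(54)), (np.int64(-9), np.int64(-8), np.int64(49)), (np.int64(-9), np.int64(-14), np.int64(50)), (np.int64(-3), np.int64(-17), np.int64(49)), (np.int64(1), np.int64(-21), np.int64(48)), (np.int64(263), np.int64(78), np.int64(-69)), (np.int64(265), np.int64(72), np.int64(-68))]
208 [(np.int64(-20), np.int64(-6), np.int64(47)), (np.int64(-9), np.int64(-8), np.int64(43)), (np.int64(-10), np.int64(-14), np.int64(45)), (np.int64(-8), np.int64(-19), np.int64(45)), (np.int64(32), np.int64(-9), np.int64(28)), (np.int64(37), np.int64(-13), np.int64(27)), (np.int64(268), np.int64(73), np.int64(-77))]
210 [(np.int64(-21), np.int64(-7), np.int64(42)), (np.int64(-9), np.int64(-8), np.int64(38)), (np.int64(-6), np.int64(-13), np.int64(37)), (np.int64(24), np.int64(-6), np.int64(24)), (np.int64(35), np.int64(-8), np.int64(21)), (np.int64(35), np.int64(-14), np.int64(22)), (np.int64(56), np.int64(-12), np.int64(13))]
212 [(np.int64(-18), np.int64(-6), np.int64(35)), (np.int64(-10), np.int64(-9), np.int64(32)), (np.int64(8), np.int64(-7), np.int64(25)), (np.i
[... 332 characters left out ...]
-11), np.int64(18)), (np.int64(29), np.int64(-11), np.int64(11)), (np.int64(31), np.int64(-16), np.int64(11)), (np.int64(33), np.int64(-21), np.int64(11))]
216 [(np.int64(-23), np.int64(-8), np.int64(25)), (np.int64(-7), np.int64(-7), np.int64(18)), (np.int64(4), np.int64(-9), np.int64(15)), (np.int64(8), np.int64(-13), np.int64(14)), (np.int64(11), np.int64(-18), np.int64(14)), (np.int64(16), np.int64(-22), np.int64(12)), (np.int64(21), np.int64(-26), np.int64(11))]
[[ 98.  78.  65.  26.  61. 116. 118.]
 [ 99.  74.  63.  34.  68. 109. 126.]
 [101.  76.  74.  72.  82.  72.  85.]
 [101.  83.  83.  84.  73.  44.  57.]
 [100.  87.  86.  82.  51.  33.  49.]
 [ 99.  86.  84.  62.  40.  39.  41.]]
```

Depth points at tray coordinates of about (35,-8,21) and (32,-9,28) mm lie on the ball's surface in the +x pocket. The plate reads 8 to 15 mm high at the points checked from x = 4 to 52 mm, so it looks level. The arm is still, so I hand in.

```bash
python3 -c "
from station import manip
print(manip.sign_off())"
```

```text
the job is handed in; nothing more can be done
None
```

I picked up the left blue tray, the one with the ball, by its fin. I carried it level over the empty tray and handed the job in while holding it over the reader's window. The sign-off gave no verdict.

**Last checks before hand-in, at about 11 s on the robot's clock:**
- **Position:** the ball's expected place is (0.5047, -0.1533). The window measured (0.5045, -0.1530) in the top view and (0.5047, -0.1542) in the scene view.
- **Height:** the underside is about 61 mm above the window, worked out from the tool height rather than measured directly.
- **Grip and level:** the fingers stood at 13.2 mm on the fin with a 60 N grip. The tool axis was vertical, and the largest joint speed was under 0.002 rad/s.
- **Ball:** depth points in the scene view lay on the ball in the +x pocket, possibly a few mm off centre. The arm hid the ball from the top camera and the fin hid it from the wrist camera, so its exact place was not confirmed from a second view.

No check failed. The top and wrist views differed by about 2 mm on the tray's position at pick-up. I saw no contact with the bystanders, but I did not measure their positions again at the end.

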